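# Tuck the cake lifter under the sprung arm of its sloping stand

### The job

Put the orange cake lifter away on the sloping wooden stand: slide its blade up the slope under the steel sprung arm, so that the arm holds the blade down flat on the boards, with the blade's heel down behind the low front ledge and the blade within the width of the boards, and let go. Leave the shaker, tumbler, cupcake mould and turntable where they are.

Things in the scene. Friction and masses are not known exactly. Their poses are not given: they have to be found in the camera images.
- lifter: Orange plastic cake lifter, 196 mm long, about 70 g, lying blade-down. Origin: middle of the underside of the blade's rear edge (heel). x: heel to tip, y across, z up. Blade x 0 to 90, 60 wide (last 10 mm: 44), 5 thick. A neck 20 wide slants up from the blade's top at x = 11 back to the handle; at the heel it leaves 8 mm free below, so a 5 mm ledge fits. Centre of mass over the blade.
- lifter_grip (a point): Middle of the lifter's handle, at (-64, 0, 35) mm in the lifter's frame. The handle is a straight bar parallel to the blade, x -106 to -22 mm, 22 mm wide (y), 16 mm thick (z 27 to 43 mm); pinch it across its width.
- lifter_tip (a point): Middle of the front edge of the blade, on the underside, at (90, 0, 0) mm in the lifter's frame.
- bed: Sloping bed of the fixed wooden stand, rising at 40 degrees, with two fixed thin cake boards (110 x 86 mm, white on top). Origin: top of the upper board at the front ledge's inner face, mid width, 110 mm above the table. x up the slope, y across, z square out of it. The lifter put away has its axes along the bed's, heel at x = 0 to 22 mm. In front (x < -10 mm) is free space down to the table.
- presser (a joint): Angle (rad) of the steel sprung arm: 0 = shut (pad 1 mm above the boards), grows as its free end rises, at most 0.7; about 0.08 with the blade under it. Hinge at bed (128, 0, 22) mm; a spring always shuts it. Its pad, a cross bar of radius 5 mm, 46 mm wide, presses at bed x = 75 mm with 1.5 to 2.5 N.
- presser_lip (a point): Front edge of the arm's lip, mid width; at about bed x = 38 mm, 24 mm out from the boards when shut. The lip, 46 mm wide, runs from the pad towards the ledge and up, 25 degrees from the boards, so a blade pushed up the slope beneath it raises the arm by itself.
- shaker: Stainless steel shaker, bystander, 48 mm diameter, 84 mm tall; origin at the centre of its underside.
- tumbler: Glass tumbler, bystander, 72 mm diameter, 95 mm tall; origin at the centre of its underside.
- mould: Teal cupcake mould lying cups up-ended, bystander, 196 x 132 mm, 34 mm tall; origin at the centre of its underside.
- turntable: White ceramic turntable plate, bystander, 170 mm diameter, 38 mm tall; origin at the centre of its underside.
- bed_ledge (a point): Middle of the top of the front ledge, at bed (-3, 0, 5) mm: the ledge spans bed x -6 to 0 mm, is 90 mm wide and stands 5 mm above the boards. At the other end, bed x = 112 mm, a back stop stands 6 mm above the boards. The whole stand is 215 mm tall at its back, on a fixed base 150 x 100 mm that begins 25 mm before the bed's origin.
Not all that is in view belongs to the job. There is more than one size of the lifter; the one meant has the size given above.

How it is judged (in metres and radians):
At the end, for the whole second after the job is handed in: Lifter at rest under the arm, blade up the slope: underside of heel within 3.5 mm and of tip within 5 mm of the top board, heel -3 to 26 mm behind the ledge's inner face, heel within 16 mm and tip within 20 mm of the centre line, arm resting on the blade (raised 0.045 to 0.13 rad) (x of lifter in the frame of bed between -0.003 and 0.026 m and z of lifter in the frame of bed between -0.003 and 0.0035 m and z of lifter_tip in the frame of bed between -0.003 and 0.005 m and y of lifter in the frame of bed between -0.016 and 0.016 m and y of lifter_tip in the frame of bed between -0.02 and 0.02 m and x of lifter_tip in the frame of bed above 0.08 m and angle between the z axis of lifter and the z axis of bed, either way round below 0.1 rad and value of joint presser between 0.045 and 0.13 rad and linear speed of lifter below 0.02 m/s); the robot touches nothing.
It fails at once if the shaker is shifted by more than 30 mm (distance of shaker from where it was at the start of the episode above 0.03 m).
It fails at once if the tumbler is shifted by more than 30 mm (distance of tumbler from where it was at the start of the episode above 0.03 m).
It fails at once if the mould is shifted by more than 30 mm (distance of mould from where it was at the start of the episode above 0.03 m).
It fails at once if the turntable is shifted by more than 30 mm (distance of turntable from where it was at the start of the episode above 0.03 m).
It also fails if it takes over 48 s, if anything falls off the work surface, if the arm or the gripper's body presses on something with over 40 N, if the wrist force passes 120 N, or if a joint passes its speed limit or range.

### The arm

A 6-joint arm with a two-finger parallel gripper is mounted at the origin on the work surface. World frame = base frame: x ahead of the robot, y to its left, z up, the work surface at z = 0. Lengths are in mm, angles in degrees, forces in N, time in s.
With the tool pointing down it reaches from about 350 to 850 mm from the base axis. Payload 8.1 kg.
Tool frame: the origin (TCP) lies at the very end of the fingers, on their centre line; the grasp point (between the pads) lies 19 mm behind it (tcp_to_grasp is the distance from the TCP to the grasp point, in mm); z points along the fingers, x is the direction in which the jaws open and shut, and the axes are right-handed (so a half turn about z gives the same grasp; the last joint's range is limited). The gripper opens to 85 mm and grips with 20 to 120 N. Pads are 22 mm wide; open, the fingers measure 114 mm over their backs; the gripper's body (76 mm by 85 mm) begins 54 mm behind the grasp point. The pads swing forward as they close: fully open they stand 13 mm farther back than shut.
Start: joints at [-74.221, 7.471, 85.268, -0, 87.261, -4.893], TCP at [211.834, -561.366, 231.292] pointing down, gripper open.
Joint ranges: [-169.43, 169.43], [-51.17, 129.36], [1.28, 143.12], [-76.62, 256.62], [0, 156.53], [-152.29, 152.29]. Speed limits (degrees/s): [136.94, 136.94, 159.86, 180, 180, 180].

### API

Orientations are given as [roll, pitch, yaw] about the fixed x, y, z axes, in that order (R = Rz(yaw) Ry(pitch) Rx(roll)).
In Python, from bench import * gives the robot as it stands. The module is installed in compiled form; this text tells all that it offers.
- The arm moves only by the tool apply_moves, never from a script. Its argument "targets" is text: rows parted by semicolons, each of 7 numbers parted by spaces: the turn, a rotation vector about the tool's x, y, z in rad, then the shift along the tool's x, y, z in cm, then the finger opening in cm, from 0 to 8.54. A call has exactly 5 rows; each row is the pose to reach, as a shift and turn from the pose commanded when the call began, along the tool's axes at that moment; what a row does not reach only later rows make up. A row lasts 1/10 s, in which the tool goes at most 50 mm and 8.59 degrees, less where a joint would pass 70% of its speed; a pose out of reach is approached as far as the arm can. A call with a gripper value outside its range is refused whole. The fingers move at their own pace and stop on an object; "force" is the grip in N (left out, the last holds). Time passes only in rows, so rows that repeat a pose let the fingers close, or fill a call up. It gives the time, the measured TCP pose, the force and the opening at its end, in the units of the state.
- sense(): the state, without advancing time (a new reading comes with each control period).
- snapshot(name): name is "scene" or "top"; returns the picture (384x512x3 uint8, red, green, blue); there is no depth.
- camera_model(name): a dict with "fx", "fy", "cx", "cy" (pixels), "k1" (the pictures are not rectified: a ray, as slopes to the right and down, at radius r is drawn at 1 + k1 r^2 times it, then the intrinsics apply), "position" and "attitude" of the camera in the world. Camera axes: x right, y up, looking along -z (the intrinsics and any distortion apply to the point x, -y, -z); pixel columns grow to the right and rows downward; lengths in mm; the calibration is good to about 2 mm. A picture is of the moment at which its call begins. camera_model takes no time and is no camera call.
- hand_in(): hands the job in, once; it reports no verdict.
Trained networks look in the newest picture that a camera, given by its name, has taken for a name from the list of things; names that differ only in an ending like _2 or _b are one class to them, and where a whole thing is asked for, a point or a joint stands for the part that bears it (a point fixed in the world has none). Each returns a list of dicts, best first, with "confidence" (0 to 1); they miss things now and then, are a little off and sometimes report something else, mostly with a low value. They report only what shows in the picture. A call takes as long as a camera call. They do not tell look-alikes from the thing itself.
- recognise(camera, query): "at" ([row, column] in pixels, amid what is visible of it).
- place_of(camera, query): "at" ([row, column] in pixels: a listed point, or the origin of a listed thing).
The state is a dict: "time": time; "joint_pos": joint angles; "qd": joint speeds; "joint_efforts": joint torques, N m; "tool_pos": TCP position; "tcp_rot": TCP orientation; "ft_force": force on the tool from outside, world axes, zero at the start; "wrist_torque": the same for the moment, N m; "finger_gap": finger opening in mm.
Only numpy, scipy, OpenCV 4.12 (cv2) and the standard library are available. Lean on these libraries where they do the work, as an engineer would, in place of code of your own. Each camera call takes 0.05 s, during which the arm holds its last target. There are 200 camera calls.

## Working session

There is one attempt and no reset: what is moved stays moved. The work goes in short steps, Python scripts to look and compute and a tool call to move; the robot and the scene stay as the last step left them, time stands still between calls to the robot, and variables do not carry over. Pictures are saved under pics/ and viewed, about 8 in all and at most 12, crops included, and the job is handed in when it is done.

Besides the shell and the picture viewer there is one more tool, called after "Request:" in YAML: its name, and indented under it one key for each argument. apply_moves: Moves the arm, as the interface text tells. Its arguments: {"type":"object","properties":{"targets":{"type":"string"},"force":{"type":"number"}},"required":["targets"]}

```bash
mkdir -p pics; cat > h.py <<'E'
import numpy as np, cv2
from bench import *
from scipy.spatial.transform import Rotation as R
def save(cam,name,crop=None,scale=1):
    im=snapshot(cam)[:,:,::-1]
    if crop: r0,r1,c0,c1=crop; im=im[r0:r1,c0:c1]
    cv2.imwrite('pics/'+name,cv2.resize(im,None,fx=scale,fy=scale,interpolation=cv2.INTER_CUBIC))
E
python3 - <<'E'
from h import *
for c in('scene','top'):
    print(c,camera_model(c))
a=snapshot('scene');b=snapshot('top')
cv2.imwrite('pics/a.png',cv2.resize(np.vstack([a,b])[:,:,::-1],None,fx=.78,fy=.78)) 
cv2.imwrite('pics/s.png',cv2.resize(a[:,:,::-1],(800,600)));cv2.imwrite('pics/t.png',cv2.resize(b[:,:,::-1],(800,600)))
for c in('scene','top'):
  for q in('lifter','lifter_grip','lifter_tip','bed','bed_ledge','presser_lip','shaker','tumbler','mould','turntable'):
    print(c,q,[(np.round(d['at']).tolist(),round(d['confidence'],2)) for d in place_of(c,q)])
print(sense())
E
```

```text
scene {'fx': 372.5375385277081, 'fy': 372.5375385277081, 'cx': 256.7683443031723, 'cy': 193.81947653902208, 'k1': -0.056603385295821186, 'position': array([1572.75105061, -190.80590373,  945.37198027]), 'attitude': array([51.24214481, -1.11896329, 78.95612261])}
top {'fx': 453.8611211610064, 'fy': 453.8611211610064, 'cx': 258.56000176273096, 'cy': 187.1654005418522, 'k1': -0.1618034498908346, 'position': array([ 478.87142781,   -5.11944076, 1553.48251576]), 'attitude': array([  3.45865589,   0.23169115, -90.06898155])}
scene lifter [([214.0, 302.0], 0.98), ([261.0, 318.0], 0.82), ([209.0, 373.0], 0.7), ([178.0, 287.0], 0.53)]
scene lifter_grip [([199.0, 306.0], 0.73), ([262.0, 335.0], 0.66), ([172.0, 299.0], 0.45)]
scene lifter_tip [([233.0, 301.0], 0.88), ([250.0, 298.0], 0.59), ([181.0, 273.0], 0.56)]
scene bed [([197.0, 206.0], 0.89)]
scene bed_ledge [([197.0, 204.0], 0.65)]
scene presser_lip [([190.0, 210.0], 0.46)]
scene shaker [([209.0, 243.0], 0.59)]
scene tumbler [([255.0, 168.0], 0.68)]
scene mould [([208.0, 369.0], 0.65)]
scene turntable [([243.0, 123.0], 0.89)]
top lifter 
[... 576 characters left out ...]
able [([177.0, 390.0], 0.63)]
{'time': 1.1, 'joint_pos': array([-7.42219561e+01,  7.47017336e+00,  8.52685096e+01,  6.42557141e-04,
        8.72603969e+01, -4.89139734e+00]), 'qd': array([ 0.02083337, -0.00239104,  0.00525274,  0.08325753,  0.04954008,
        0.01551683]), 'joint_efforts': array([-2.58088490e-03, -5.69337952e+01, -5.00877249e+01, -1.51534523e-04,
        1.50385640e-03, -1.22196286e-05]), 'tool_pos': array([ 211.82820405, -561.36982149,  231.29577128]), 'tcp_rot': array([-1.79999439e+02, -9.71533102e-04, -6.93305894e+01]), 'ft_force': array([ 0.41740616, -0.61640854,  0.12695136]), 'wrist_torque': array([0.02165073, 0.02180878, 0.02821728]), 'finger_gap': 85.60782507496369}
```

View both.

View pics/s.png

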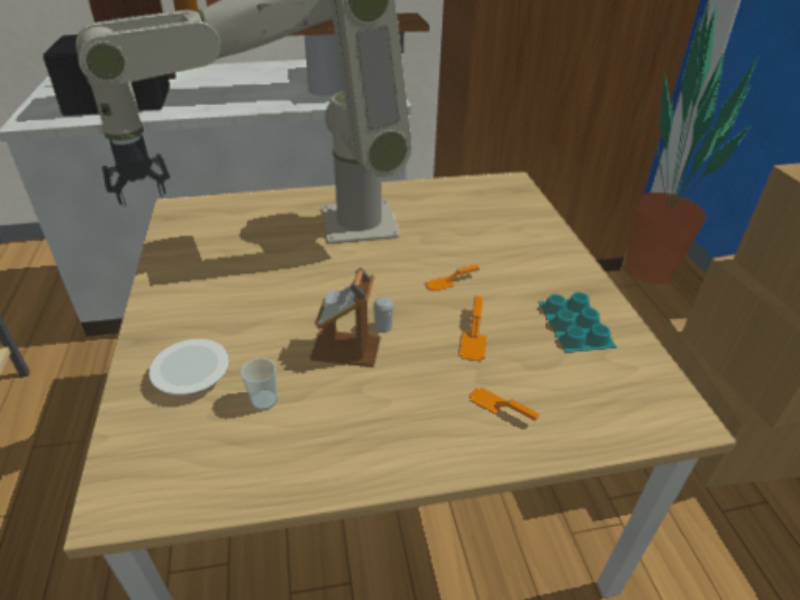

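View pics/t.png

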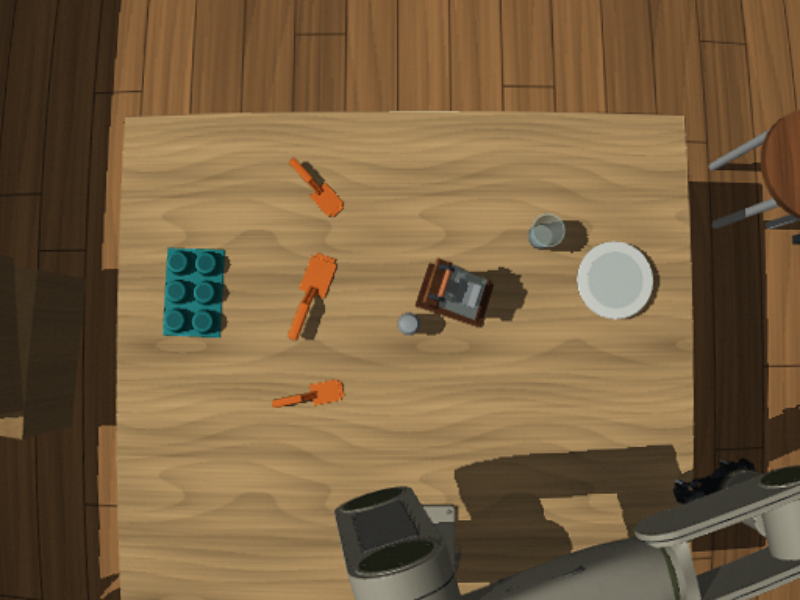

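Three lifters: top view (800-px picture) at (318,187), (313,297), (310,393). I'll measure their sizes by fitting the silhouettes, and enlarge the middle one and the stand.

```bash
cat >> h.py <<'E'
CM={c:camera_model(c) for c in('scene','top')}
def proj(cam,P):
    m=CM[cam];q=(np.atleast_2d(P)-m['position'])@R.from_euler('xyz',m['attitude'],degrees=True).as_matrix()
    s=np.c_[q[:,0],-q[:,1]]/-q[:,2:3];s=s*(1+m['k1']*(s**2).sum(1,keepdims=True))
    return s*[m['fx'],m['fy']]+[m['cx'],m['cy']]   # col,row
def ray(cam,col,row):
    m=CM[cam];d=np.array([(col-m['cx'])/m['fx'],(row-m['cy'])/m['fy']]);s=d.copy()
    for _ in range(20): s=d/(1+m['k1']*(s@s))
    return m['position'],R.from_euler('xyz',m['attitude'],degrees=True).apply([s[0],-s[1],-1])
def onz(cam,col,row,z):
    p,d=ray(cam,col,row);return p+d*(z-p[2])/d[2]
def box(x,y,z): return np.array([[a,b,c] for a in x for b in y for c in z],float)
LIFT=[np.r_[box((0,80),(-30,30),(0,5)),box((80,90),(-22,22),(0,5))],box((-106,-22),(-11,11),(27,43)),
      np.r_[box((5,17),(-10,10),(4,6)),box((-26,-18),(-10,10),(28,42))]]
S=4
def render(cam,parts,win):   # win r0,r1,c0,c1 ; returns soft mask
    r0,r1,c0,c1=win;im=np.zeros(((r1-r0)*S,(c1-c0)*S),np.uint8)
    for P in parts:
        p=(proj(cam,P)-[c0,r0]+.5)*S-.5
        cv2.fillConvexPoly(im,cv2.convexHull(np.round(p*16).astype(np.int32)),255,shift=4)
    return cv2.resize(im,(c1-c0,r1-r0),interpolation=cv2.INTER_AREA)/255.
def orange(im):
    h=cv2.cvtColor(im,cv2.COLOR_RGB2HSV);return ((h[...,0]<16)&(h[...,1]>190)&(h[...,2]>110)).astype(float)
E
cat > m1.py <<'E'
from h import *
from scipy.optimize import minimize
ims={c:snapshot(c) for c in CM}
mk={c:orange(ims[c]) for c in CM}
n,l,st,ce=cv2.connectedComponentsWithStats(mk['top'].astype(np.uint8))
for i in range(1,n):
    if st[i,4]<60: continue
    x,y,w,h,a=st[i]; c0=onz('top',*ce[i],15); print('blob',ce[i].round(),a,c0.round())
    if not(100<ce[i][0]<280): continue
    best=None
    def cost(v):
        Rm=R.from_euler('z',v[2],degrees=True).as_matrix();e=0
        T=[v[3]*(P-[0,0,0])@Rm.T+[v[0],v[1],0] for P in LIFT]
        for c in CM:
            p=proj(c,c0)[0].astype(int);W=(max(p[1]-45,0),p[1]+45,p[0]-50,p[0]+50)
            mm=mk[c][W[0]:W[1],W[2]:W[3]];d=cv2.GaussianBlur(mm,(0,0),.7)-cv2.GaussianBlur(render(c,T,W),(0,0),.7);e+=(d**2).sum()
        return e
    for yaw in range(0,360,30):
        r=minimize(cost,[c0[0],c0[1],yaw,.9],method='Nelder-Mead',options=dict(initial_simplex=np.array([c0[0],c0[1],yaw,.9])+np.vstack([np.zeros(4),np.diag([25,25,20,.12])]),maxiter=250))
        if best is None or r.fun<best.fun: best=r
    print('fit',best.x.round(2),best.fun)
a=ims['top'][150:225,170:330][:,:,::-1];b=ims['scene'][160:240,190:320][:,:,::-1]
a=cv2.resize(a,None,fx=5,fy=5,interpolation=cv2.INTER_CUBIC);cv2.imwrite('pics/ct.png',a)
b=ims['scene'][160:245,190:320][:,:,::-1];cv2.imwrite('pics/cs.png',cv2.resize(b,None,fx=6,fy=6,interpolation=cv2.INTER_CUBIC))
E
python3 m1.py
```

```text
blob [205. 123.] 349 [794. 186.  15.]
fit [8.0161e+02 1.9191e+02 2.2175e+02 6.1000e-01] 262.0380684148855
blob [200. 183.] 559 [586. 200.  15.]
fit [578.01 203.66 338.64   0.87] 312.8979981728428
blob [208. 251.] 260 [357. 171.  15.]
fit [349.67 201.65 282.28   0.69] 210.82937570102584
blob [183. 256.] 88 [337. 257.  15.]
fit [352.93 175.36 277.24   0.42] 268.58795204013705
```

View pics/ct.png

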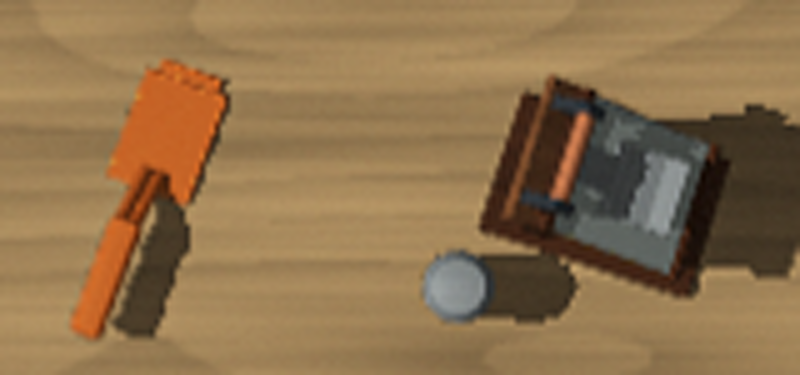

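View pics/cs.png

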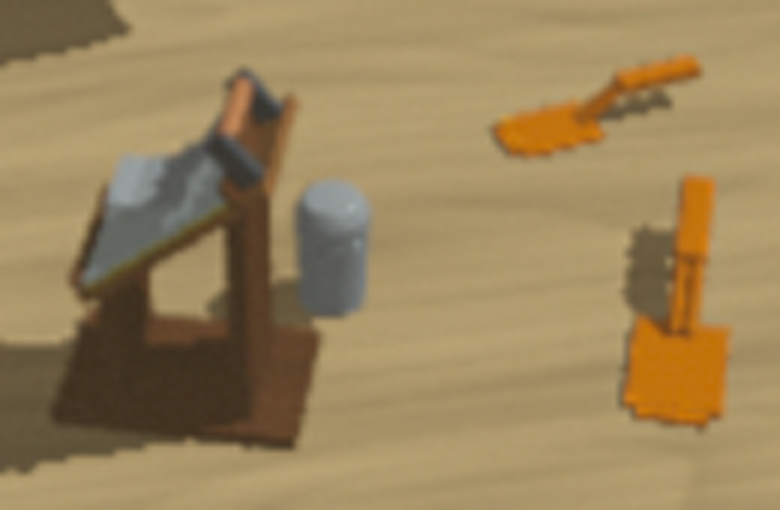

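```bash
cat > m2.py <<'E'
from h import *
from scipy.optimize import least_squares,minimize
def up(p,o,k): return [(p[0]+.5)/k-.5+o[0],(p[1]+.5)/k-.5+o[1]]
c,s=np.cos(np.radians(40)),np.sin(np.radians(40))
def b2w(v,P): # bed coords -> world
    P=np.atleast_2d(np.array(P,float));Q=np.c_[P[:,0]*c-P[:,2]*s,P[:,1],P[:,0]*s+P[:,2]*c+110]
    return R.from_euler('z',v[2],degrees=True).apply(Q)+[v[0],v[1],0]
def hz(P): P=np.array(P,float);return [P[0]*c+(P[2]-110)*s,P[1],-P[0]*s+(P[2]-110)*c]
T=(170,150);Z=(190,160)
obs=[('top',[-6,-45,5],up((728,152),T,5)),('top',[-6,45,5],up((690,292),T,5)),
('top',[0,43,0],up((670,272),T,5)),('top',[0,-43,0],up((710,146),T,5)),
('scene',[0,-43,0],up((82,288),Z,6)),('scene',hz([-25,-50,0]),up((52,418),Z,6)),('scene',hz([125,-50,0]),up((297,447),Z,6))]
f=lambda v:np.concatenate([proj(k,b2w(v,P))[0]-q for k,P,q in obs])
r=least_squares(f,[470,-150,70],loss='soft_l1');print('bed',r.x.round(1));print(f(r.x).reshape(-1,2).round(1).tolist())
ims={k:snapshot(k) for k in CM}
for k in CM:
    h=cv2.cvtColor(ims[k],cv2.COLOR_RGB2HSV);mk=((h[...,0]<17)&(h[...,1]>165)&(h[...,2]>75)).astype(np.uint8)
    mk=cv2.morphologyEx(mk,cv2.MORPH_CLOSE,np.ones((3,3)))
    n,l,st,ce=cv2.connectedComponentsWithStats(mk)
    for i in range(1,n):
        if st[i,4]<60 or not(120<ce[i][1]<275) or not(160<ce[i][0]<360):continue
        np.save(f'{k}_{int(ce[i][0])}_{int(ce[i][1])}.npy',l==i)
        p=np.argwhere(l==i)[:,::-1].astype(float);u=np.linalg.svd(p-p.mean(0),full_matrices=0)[2][0];t=(p-p.mean(0))@u
        e=[p[t<np.quantile(t,.02)].mean(0),p[t>np.quantile(t,.98)].mean(0)]
        print(k,ce[i].round(),st[i,4],[np.linalg.norm(onz(k,*e[a],43)-onz(k,*e[1-a],3)).round() for a in(0,1)],np.round(e,1).tolist())
E
rm -f *.npy; python3 m2.py; ls *.npy
```

```text
bed [ 549.9 -157.5   72.7]
[[-0.7, -0.5], [-1.2, -1.6], [0.6, 1.1], [0.4, 0.5], [-0.2, -1.2], [-0.3, 0.9], [0.1, -0.1]]
scene [290. 177.] 115 [np.float64(145.0), np.float64(212.0)] [[305.3, 170.7], [273.3, 183.0]]
scene [303. 212.] 165 [np.float64(190.0), np.float64(283.0)] [[306.5, 190.0], [301.2, 229.8]]
scene [326. 260.] 189 [np.float64(141.0), np.float64(141.0)] [[303.5, 257.0], [343.2, 265.8]]
top [205. 122.] 393 [np.float64(151.0), np.float64(170.0)] [[186.5, 102.2], [216.2, 135.0]]
top [200. 184.] 657 [np.float64(195.0), np.float64(194.0)] [[209.1, 164.4], [186.4, 215.6]]
top [201. 252.] 411 [np.float64(165.0), np.float64(152.0)] [[218.7, 248.3], [174.6, 257.8]]
scene_289_177.npy
scene_303_211.npy
scene_326_260.npy
top_199_184.npy
top_201_252.npy
top_204_122.npy
```

Candidates (top image, 800-px view): (318,187) ≈ 150 mm, (313,297) ≈ 195 mm, (310,393) ≈ 152 mm. The middle one fits the 196 mm length, and the enlarged crop confirms it has the full blade, neck and straight handle. Now its pose.

```bash
python3 - <<'E'
from h import *
from scipy.optimize import minimize
mk={'top':np.load('top_199_184.npy')*1.,'scene':np.load('scene_303_211.npy')*1.}
for cams in (['top'],['top','scene']):
  def cost(v):
    T=[R.from_euler('z',v[2],degrees=True).apply(P)+[v[0],v[1],0] for P in LIFT];e=0
    for k in cams:
        W=(130,250,150,350);d=cv2.GaussianBlur(mk[k][130:250,150:350],(0,0),.7)-cv2.GaussianBlur(render(k,T,W),(0,0),.7);e+=(d**2).sum()
    return e
  x0=np.array([575,190,-22.])
  r=minimize(cost,x0,method='Nelder-Mead',options=dict(initial_simplex=x0+np.vstack([np.zeros(3),np.diag([20,20,8])])))
  g=R.from_euler('z',r.x[2],degrees=True).apply([-64,0,35])+[r.x[0],r.x[1],0];print(cams,r.x.round(1),round(r.fun),'grip',g.round(1))
E
```

```text
['top'] [570.5 206.3 -20.9] 9 grip [510.7 229.1  35. ]
['top', 'scene'] [570.3 205.6 -21. ] 223 grip [510.6 228.6  35. ]
```

```bash
cat >> h.py <<'E'
BED=[549.9,-157.5,72.7]
def Rbed(yaw=None): return R.from_euler('z',BED[2] if yaw is None else yaw,degrees=True)*R.from_euler('y',-40,degrees=True)
def bw(P): return Rbed().apply(P)+[BED[0],BED[1],110]
def delta(tp,tr,s=None):
    s=s or sense();r0=R.from_euler('xyz',s['tcp_rot'],degrees=True);d=r0.inv().apply(np.array(tp)-s['tool_pos'])/10
    w=(r0.inv()*tr).as_rotvec();print('rot',w.round(3),'shift cm',d.round(2),'| rows',np.ceil(max(np.linalg.norm(d)/5,np.degrees(np.linalg.norm(w))/8.59)))
DOWN=lambda yaw:R.from_euler('xyz',[180,0,yaw],degrees=True)
E
python3 - <<'E'
from h import *
delta([510.7,229,190],DOWN(-69.33)); delta([510.7,229,190],DOWN(-111))
E
```

```text
rot [-0. -0.  0.] shift cm [-63.4  -55.86   4.13] | rows 17.0
rot [-0.    -0.     0.727] shift cm [-63.4  -55.86   4.13] | rows 17.0
```

Request:
apply_moves:
  targets: "0 0 0 -15.8 -14 0 8.5;0 0 0 -63.4 -55.9 0 8.5;0 0 0 -63.4 -55.9 0 8.5;0 0 0 -63.4 -55.9 0 8.5;0 0 0 -63.4 -55.9 0 8.5"

```text
time: 1.8
tool_pos: [300.7, -325.8, 231.3]
tcp_rot: [-180.0, -0.0, -69.4]
ft_force: [1.6, 1.3, 0.0]
finger_gap: 85.0
```

Request:
apply_moves:
  targets: "0 0 0 -44.6 -39.3 4 8.5;0 0 0 -44.6 -39.3 0 8.5;0 0 0 -44.6 -39.3 0 8.5;0 0 0 -44.6 -39.3 0 8.5;0 0 0 -44.6 -39.3 0 8.5"

```text
time: 2.3
tool_pos: [389.2, -92.0, 229.7]
tcp_rot: [-179.9, -0.1, -69.3]
ft_force: [1.6, -0.6, 0.3]
finger_gap: 85.1
```

```bash
python3 - <<'E'
from h import *
print(sense()['tool_pos'],sense()['tcp_rot']);delta([510.7,229,190],DOWN(-111))
E
```

```text
[389.17757799 -91.96487445 229.65819329] [-1.79931566e+02 -5.89976502e-02 -6.93458620e+01]
rot [-0.002 -0.001  0.727] shift cm [-25.75 -22.69   3.97] | rows 7.0
```

Request:
apply_moves:
  targets: "0 0 0.727 -25.8 -22.7 2 8.5;0 0 0.727 -25.8 -22.7 2 8.5;0 0 0.727 -25.8 -22.7 2 8.5;0 0 0.727 -25.8 -22.7 2 8.5;0 0 0.727 -25.8 -22.7 4 8.5"

```text
time: 2.8
tool_pos: [464.4, 102.3, 213.3]
tcp_rot: [-179.9, 0.0, -105.7]
ft_force: [0.2, -0.1, -0.4]
finger_gap: 85.4
```

```bash
python3 - <<'E'
from h import *
print(sense()['tool_pos'],sense()['tcp_rot'],sense()['joint_pos']);delta([510.7,229,80],DOWN(-111));delta([510.7,229,17],DOWN(-111))
E
```

```text
[464.39198671 102.34011212 213.27085056] [-1.79874689e+02  3.97922235e-02 -1.05667549e+02] [ 6.25457766e+00 -1.18161828e+01  1.05947543e+02 -9.89702775e-03
  8.57375336e+01  1.11922895e+02]
rot [-0.002  0.001  0.093] shift cm [-13.44  -1.01  13.34] | rows 4.0
rot [-0.002  0.001  0.093] shift cm [-13.43  -1.    19.64] | rows 5.0
```

Request:
apply_moves:
  targets: "0 0 0.09 -12 -1 0 8.5;0 0 0.09 -13.4 -1 6 8.5;0 0 0.09 -13.4 -1 11 8.5;0 0 0.09 -13.4 -1 11 8.5;0 0 0.09 -13.4 -1 11 8.5"

```text
time: 3.3
tool_pos: [504.3, 227.7, 95.4]
tcp_rot: [179.5, -0.4, -110.4]
ft_force: [-1.9, -0.8, -0.6]
finger_gap: 84.6
```

```bash
python3 - <<'E'
from h import *
save('scene','g1.png',(130,260,230,360),6)
s=sense();print(s['tool_pos'],s['tcp_rot'],s['joint_pos'].round());delta([510.7,229,17],DOWN(-111))
E
```

```text
[505.98046393 227.05092626  98.8250432 ] [ 179.68257143   -0.26408423 -110.41758833] [ 19.   7. 100.  -0.  73. 129.]
rot [ 0.006 -0.005  0.01 ] shift cm [-0.39 -0.42  8.18] | rows 2.0
```

Request:
apply_moves:
  targets: "0 0 0.01 -0.4 -0.3 0 8.5;0 0 0.01 -0.4 -0.4 3 8.5;0 0 0.01 -0.4 -0.4 6 8.5;0 0 0.01 -0.4 -0.4 8 8.5;0 0 0.01 -0.4 -0.4 8 8.5"

```text
time: 3.85
tool_pos: [513.5, 228.3, 22.1]
tcp_rot: [180.0, -0.1, -111.2]
ft_force: [-0.6, -0.8, -0.1]
finger_gap: 84.5
```

```bash
python3 - <<'E'
from h import *
save('scene','g1.png',(130,260,230,360),6)
s=sense();print(s['tool_pos'],s['tcp_rot'],s['joint_pos'].round());delta([510.7,229,17],DOWN(-111))
E
```

```text
[514.63399905 228.81623384  23.80103807] [-1.79949992e+02  3.61873445e-02 -1.11178882e+02] [ 19.  13. 102.  -0.  65. 130.]
rot [-0.001  0.001 -0.003] shift cm [0.13 0.37 0.68] | rows 1.0
```

View pics/g1.png

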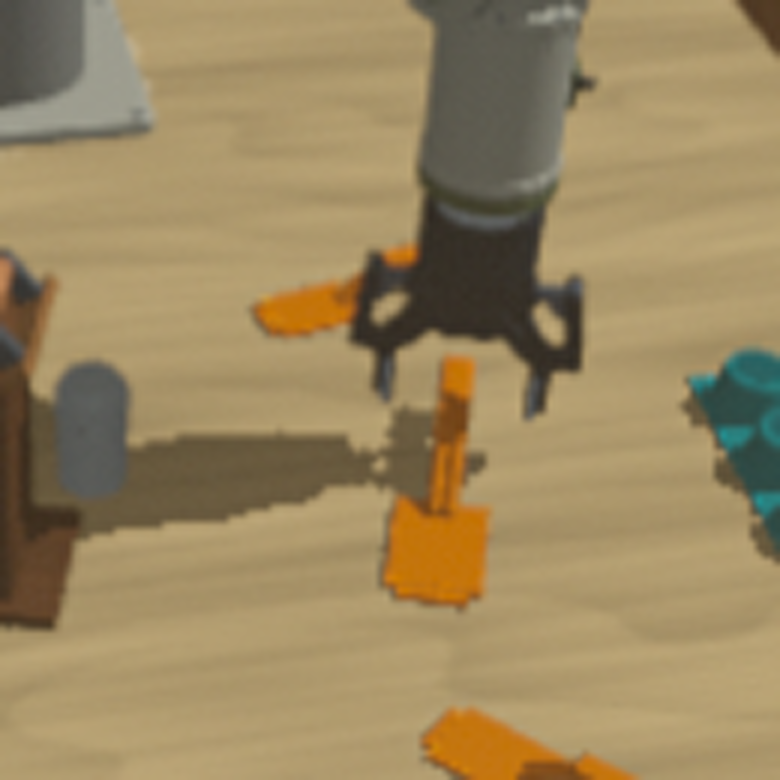

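Request:
apply_moves:
  targets: "0 0 0 0.1 0.3 0.4 8.5;0 0 0 0.1 0.3 0.6 8.5;0 0 0 0.1 0.3 0.6 8.5;0 0 0 0.1 0.3 0.6 1.8;0 0 0 0.1 0.3 0.6 1.8"
  force: 70

```text
time: 4.4
tool_pos: [511.0, 229.6, 16.9]
tcp_rot: [-180.0, 0.0, -111.1]
ft_force: [-0.1, -0.2, -0.8]
finger_gap: 58.6
```

Request:
apply_moves:
  targets: "0 0 0 0 0 0 1.8;0 0 0 0 0 0 1.8;0 0 0 0 0 0 1.8;0 0 0 0 0 0 1.8;0 0 0 0 0 0 1.8"

```text
time: 4.9
tool_pos: [510.7, 229.6, 16.5]
tcp_rot: [-180.0, 0.0, -111.1]
ft_force: [0.1, 0.3, 1.4]
finger_gap: 20.7
```

Request:
apply_moves:
  targets: "0 0 0 0 0 -1 1.8;0 0 0 0 0 -4 1.8;0 0 0 0 0 -9 1.8;0 0 0 0 0 -14 1.8;0 0 0 0 0 -14 1.8"

```text
time: 5.4
tool_pos: [515.4, 231.2, 166.2]
tcp_rot: [-179.4, 0.5, -111.1]
ft_force: [1.2, 1.2, 0.1]
finger_gap: 20.9
```

```bash
python3 - <<'E'
from h import *
s=sense();print(s['tool_pos'],s['tcp_rot'],s['joint_pos'].round(),s['ft_force'],s['finger_gap'])
for q in('tumbler','turntable','shaker'):
    d=place_of('scene',q)
    if d: print(q,onz('scene',d[0]['at'][1],d[0]['at'][0],0).round())
save('scene','g2.png',(90,240,230,380),5)
G0=[510.7,229,35]
E
```

```text
[515.44328249 231.21795509 166.20698586] [-179.37243589    0.53029505 -111.08944338] [ 19.   4.  96.   0.  79. 130.] [1.20803525 1.16625006 0.10644387] 20.899080058367947
tumbler [ 684. -301.    0.]
turntable [ 603. -460.    0.]
shaker [501. -17.   0.]
```

View pics/g2.png

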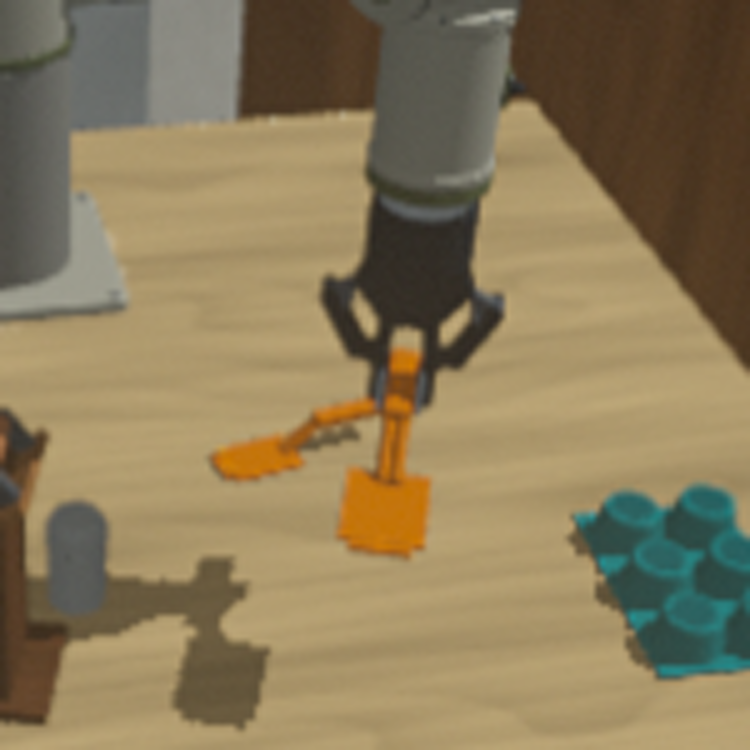

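```bash
cat >> h.py <<'E'
# lifter in tool frame, from the grasp
_R0=DOWN(-111.1);_RL=R.from_euler('z',-21,degrees=True)
TLr=_R0.inv()*_RL; TLp=_R0.inv().apply(np.array([570.4,205.8,0])-[510.7,229.6,16.5])
def tool_for(P,pitch=0,yaw=0):  # lifter heel at bed P; pitch>0: tip up (deg)
    rl=Rbed()*R.from_euler('z',yaw,degrees=True)*R.from_euler('y',-pitch,degrees=True)
    rt=rl*TLr.inv();return bw(P)-rt.apply(TLp),rt
E
python3 - <<'E'
from h import *
print(TLp.round(1))
for P in([-75,0,130],[-75,0,10],[11,0,0]):
    p,r=tool_for(P);print(p.round(1),r.as_euler('xyz',degrees=True).round(1));delta(p,r)
delta([440,60,340],DOWN(-65))
E
```

```text
[  0.7 -64.3  16.5]
[ 489.4 -349.   132.7] [-1.40e+02  1.00e-01 -1.74e+01]
rot [ 0.534 -0.569 -1.562] shift cm [ 54.67 -18.92   2.29] | rows 12.0
[ 512.3 -275.4   40.8] [-1.40e+02  1.00e-01 -1.74e+01]
rot [ 0.534 -0.569 -1.562] shift cm [ 46.96 -18.43  11.47] | rows 12.0
[ 533.8 -206.3   88.4] [-1.40e+02  1.00e-01 -1.74e+01]
rot [ 0.534 -0.569 -1.562] shift cm [ 39.75 -17.94   6.7 ] | rows 12.0
rot [ 0.002 -0.001 -0.805] shift cm [ 18.32   0.44 -18.46] | rows 6.0
```

Request:
apply_moves:
  targets: "0 0 0 0 0 -5 1.8;0 0 -0.15 3 0 -10 1.8;0 0 -0.3 8 0 -15 1.8;0 0 -0.45 13 0.2 -18 1.8;0 0 -0.6 18 0.4 -18 1.8"

```text
time: 6.1
tool_pos: [455.6, 94.1, 328.5]
tcp_rot: [-180.0, -0.0, -76.9]
ft_force: [0.2, -0.5, 0.0]
finger_gap: 20.9
```

```bash
python3 - <<'E'
from h import *
s=sense();print(s['tool_pos'],s['tcp_rot'],s['joint_pos'].round());
delta([450,-140,340],DOWN(-17.3));p,r=tool_for([-75,0,180]);print(p);delta(p,r)
E
```

```text
[455.56122335  94.10564464 328.45737426] [-1.79950213e+02 -6.14801593e-03 -7.69304932e+01] [  5. -15.  97.   0.  98.  82.]
rot [-1.000e-03 -1.000e-03 -1.041e+00] shift cm [22.68  5.83 -1.16] | rows 7.0
[ 479.82725461 -379.70459296  171.01061811]
rot [ 0.632 -0.364 -0.995] shift cm [46.7   8.36 15.74] | rows 10.0
```

Request:
apply_moves:
  targets: "0 0 -0.15 5 1.2 -1 1.8;0 0 -0.3 10 2.5 -1 1.8;0 0 -0.45 15 3.8 -1 1.8;0 0 -0.6 20 5 -1 1.8;0 0 -0.75 25 6 -1 1.8"

```text
time: 6.6
tool_pos: [451.4, -119.2, 334.9]
tcp_rot: [179.9, 0.2, -40.4]
ft_force: [0.3, -0.1, -0.4]
finger_gap: 20.8
```

```bash
python3 - <<'E'
from h import *
s=sense();print(s['tool_pos'],s['tcp_rot'],s['joint_pos'].round());
p,r=tool_for([-75,0,180]);print(p);delta(p,r)
E
```

```text
[ 451.42923806 -119.17949997  334.88763974] [179.9318682    0.20069131 -40.35828161] [-21. -14.  95.   0.  99.  19.]
[ 479.82725461 -379.70459296  171.01061811]
rot [ 0.689 -0.138 -0.386] shift cm [19.09 17.99 16.34] | rows 7.0
```

Request:
apply_moves:
  targets: "0.1 -0.02 -0.07 5 3 0 1.8;0.22 -0.05 -0.14 8 7 0 1.8;0.35 -0.08 -0.22 12 10 3 1.8;0.48 -0.11 -0.3 16 14 7 1.8;0.61 -0.13 -0.38 19 18 11 1.8"

```text
time: 7.1
tool_pos: [479.1, -340.7, 255.2]
tcp_rot: [-145.2, 0.6, -18.6]
ft_force: [1.9, -0.6, -0.8]
finger_gap: 20.7
```

```bash
python3 - <<'E'
from h import *
s=sense();print(s['tool_pos'],s['tcp_rot'],s['joint_pos'].round());
p,r=tool_for([-75,0,120]);print(p);delta(p,r)
E
```

```text
[ 479.1051195  -340.72170225  255.18536964] [-145.17760672    0.56374431  -18.57623404] [-57.  21.  74.  28. 107. -35.]
[ 491.29618768 -342.88208823  125.04795152]
rot [ 0.09  -0.006 -0.022] shift cm [ 1.35  7.27 10.78] | rows 3.0
```

Request:
apply_moves:
  targets: "0.09 0 -0.02 1 3 0 1.8;0.09 0 -0.02 1.3 6 4 1.8;0.09 0 -0.02 1.3 7.2 8 1.8;0.09 0 -0.02 1.3 7.2 10.5 1.8;0.09 0 -0.02 1.3 7.2 10.5 1.8"

```text
time: 7.6
tool_pos: [488.4, -337.4, 123.0]
tcp_rot: [-139.9, 0.6, -17.7]
ft_force: [-0.6, 0.6, -2.0]
finger_gap: 20.8
```

```bash
cat > m3.py <<'E'
from h import *
import sys
s=sense();rt=R.from_euler('xyz',s['tcp_rot'],degrees=True);print(s['tool_pos'].round(1),s['tcp_rot'].round(1),s['ft_force'].round(1))
rl=Rbed().inv()*rt*TLr;h=Rbed().inv().apply(s['tool_pos']+rt.apply(TLp)-[BED[0],BED[1],110]);print('heel in bed',h.round(1),'tip',(h+rl.apply([90,0,0])).round(1))
# measured pose from the silhouettes: offset (bed frame) + yaw,pitch
from scipy.optimize import minimize
def meas(fixed=False):
    out={};mk={}
    B=Rbed()
    T0=lambda v:[B.apply(h+v[:3]+(rl*R.from_euler('zy',[v[3],v[4]],degrees=True)).apply(P))+[BED[0],BED[1],110] for P in LIFT[:1]]
    for k in CM:
        im=snapshot(k);hh=cv2.cvtColor(im,cv2.COLOR_RGB2HSV);m=((hh[...,0]<17)&(hh[...,1]>165)&(hh[...,2]>75)).astype(float)
        c=proj(k,np.vstack(T0([0]*5))).mean(0).astype(int);W=(c[1]-30,c[1]+30,c[0]-30,c[0]+30);mk[k]=(m[W[0]:W[1],W[2]:W[3]],W,im)
    def cost(v):
        e=.02*(np.array(v)**2/np.array([25,25,25,9,9])).sum()
        for k,(m,W,_) in mk.items():
            r=render(k,T0(v),W);e+=((m-r)**2*(cv2.dilate(r,np.ones((5,5)))>0)).sum()/10
        return e
    r=minimize(cost,np.zeros(5),method='Nelder-Mead',options=dict(initial_simplex=np.vstack([np.zeros(5),np.diag([8,8,8,5,5])]),maxiter=600))
    print('seen-minus-believed (bed mm, yaw,pitch deg)',r.x.round(1),round(r.fun,2))
    return mk,T0,r.x
def pic(name,mk):
    a=mk['top'][2][150:230,250:350];b=mk['scene'][2][150:230,170:270]
    cv2.imwrite('pics/'+name,cv2.resize(np.hstack([a,b])[:,:,::-1],None,fx=4,fy=4,interpolation=cv2.INTER_CUBIC))
if __name__=='__main__':
    mk,T0,v=meas();pic(sys.argv[1],mk)
    for P in eval(sys.argv[2]):
        p,r=tool_for(P);delta(p,r,s)
E
python3 m3.py n1.png '[[-75,0,60],[-75,0,12]]'
```

```text
[ 488.4 -337.4  123. ] [-139.9    0.6  -17.7] [-0.6  0.6 -2. ]
heel in bed [-72.9   3.8 115.8] tip [ 17.1   3.  116. ]
seen-minus-believed (bed mm, yaw,pitch deg) [ 2.4 -1.2  0.3 -0.2 -1.2] 7.58
rot [-0.002  0.004 -0.01 ] shift cm [0.47 0.21 5.56] | rows 2.0
rot [-0.002  0.004 -0.01 ] shift cm [ 0.49  0.22 10.36] | rows 3.0
```

View pics/n1.png

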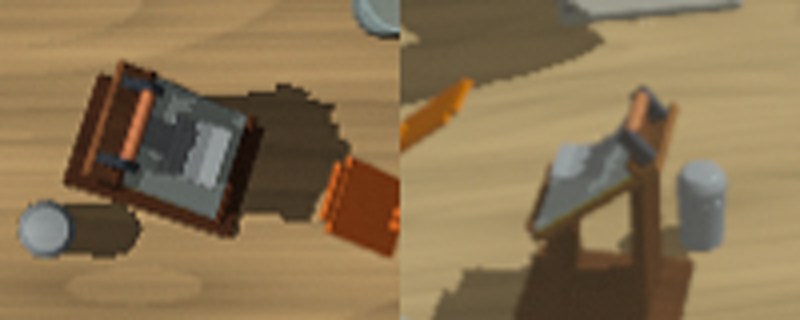

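The blade (about (360,205), left half) hangs in front of the stand, parallel to the bed, and agrees with the belief to about 2 mm. Descending.

Request:
apply_moves:
  targets: "0 0 -0.01 0.5 0.2 2 1.8;0 0 -0.01 0.5 0.2 5 1.8;0 0 -0.01 0.5 0.2 8 1.8;0 0 -0.01 0.5 0.2 9.5 1.8;0 0 -0.01 0.5 0.2 9.5 1.8"

```text
time: 8.2
tool_pos: [513.2, -286.1, 54.9]
tcp_rot: [-140.3, -0.3, -17.2]
ft_force: [-0.5, 0.1, -1.9]
finger_gap: 21.2
```

Request:
apply_moves:
  targets: "0 0 0 0 0 0 1.8;0 0 0 0 0 0 1.8;0 0 0 0 0 0 1.8;0 0 0 0 0 0 1.8;0 0 0 0 0 0 1.8"

```text
time: 8.7
tool_pos: [513.3, -287.7, 55.6]
tcp_rot: [-140.4, -0.4, -17.3]
ft_force: [-0.3, 0.8, -1.2]
finger_gap: 20.5
```

```bash
python3 m3.py n2.png '[[-75,0,12],[-40,0,9],[11,0,9]]'
```

```text
[ 513.3 -287.7   55.6] [-140.4   -0.4  -17.3] [-0.3  0.8 -1.2]
heel in bed [-74.3  -4.3  28.3] tip [15.7 -3.8 27.8]
seen-minus-believed (bed mm, yaw,pitch deg) [ 3.  -0.7  0.2  1.2 -1.3] 7.65
rot [ 0.006 -0.005  0.006] shift cm [-0.47  0.06  1.67] | rows 1.0
rot [ 0.006 -0.005  0.006] shift cm [-0.46 -3.44  1.95] | rows 1.0
rot [ 0.006 -0.005  0.006] shift cm [-0.44 -8.54  1.92] | rows 2.0
```

View pics/n2.png

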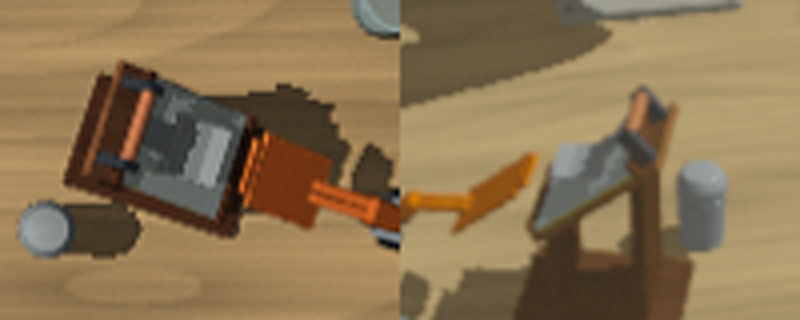

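```bash
cat > ov.py <<'E'
from h import *
import sys
L=[[(0,-43,0),(110,-43,0),(110,43,0),(0,43,0)],[(-6,-45,5),(0,-45,5),(0,45,5),(-6,45,5)],[(38,-23,24),(38,23,24),(75,23,6),(75,-23,6)]]
o=[]
for k,(r0,c0) in(('top',(155,260)),('scene',(160,180))):
    im=cv2.resize(snapshot(k)[r0:r0+65,c0:c0+65][:,:,::-1],None,fx=6,fy=6,interpolation=cv2.INTER_CUBIC)
    for P,col in zip(L,[(0,255,0),(0,0,255),(255,0,255)]):
        p=(proj(k,bw(P))-[c0,r0]+.5)*6-.5;cv2.polylines(im,[np.round(p).astype(np.int32)],True,col,1)
    o.append(im)
cv2.imwrite('pics/'+sys.argv[1],np.hstack(o))
E
python3 ov.py o1.png
```

```text
(no output)
```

View pics/o1.png

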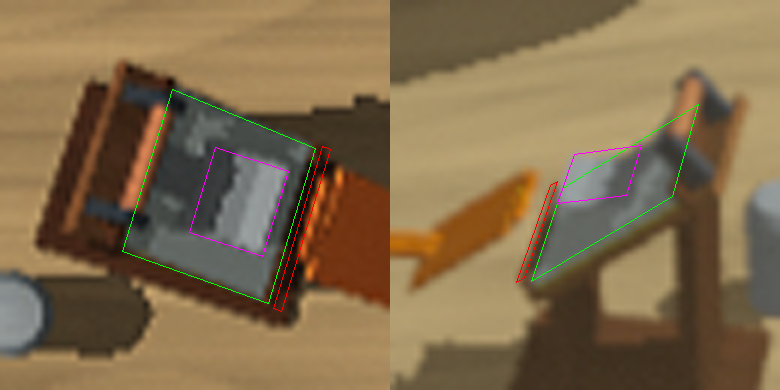

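Request:
apply_moves:
  targets: "0 0 0 -0.2 0 0.8 1.8;0.006 -0.005 0 -0.45 0 1.7 1.8;0.006 -0.005 0 -0.45 0 1.7 1.8;0.006 -0.005 0 -0.45 0 1.7 1.8;0.006 -0.005 0 -0.45 0 1.7 1.8"

```text
time: 9.4
tool_pos: [512.4, -275.5, 42.1]
tcp_rot: [-140.0, -0.1, -17.1]
ft_force: [0.1, -0.3, -0.5]
finger_gap: 20.9
```

```bash
python3 m3.py n3.png '[[-75,0,10],[-40,0,9],[12,0,8]]'
```

```text
[ 512.4 -275.5   42.1] [-1.40e+02 -1.00e-01 -1.71e+01] [ 0.1 -0.3 -0.5]
heel in bed [-74.2   0.3  11.1] tip [15.8  0.9 11.1]
seen-minus-believed (bed mm, yaw,pitch deg) [ 0.7 -0.4 -1.4  0.5 -2. ] 7.68
rot [-0.     0.001  0.006] shift cm [-0.01  0.08  0.11] | rows 1.0
rot [-0.     0.001  0.006] shift cm [ 0.01 -3.42  0.21] | rows 1.0
rot [-0.     0.001  0.006] shift cm [ 0.03 -8.62  0.31] | rows 2.0
```

Request:
apply_moves:
  targets: "0 0 0 0 -0.8 0.1 1.8;0 0 0 0 -1.6 0.2 1.8;0 0 0 0 -2.4 0.2 1.8;0 0 0 0 -3.2 0.2 1.8;0 0 0 0 -4 0.2 1.8"

```text
time: 10.0
tool_pos: [521.7, -244.6, 66.6]
tcp_rot: [-140.1, -0.1, -17.1]
ft_force: [-0.8, -0.9, -5.6]
finger_gap: 20.7
```

```bash
python3 m3.py n4.png '[[-30,0,9],[12,0,8]]'
```

```text
[ 521.7 -244.6   66.6] [-1.401e+02 -1.000e-01 -1.710e+01] [-0.8 -0.9 -5.6]
heel in bed [-33.8   0.6   9. ] tip [56.2  1.2  9. ]
seen-minus-believed (bed mm, yaw,pitch deg) [ -4.3  -0.5  -8.2   2.9 -22.6] 13.49
rot [0.001 0.001 0.006] shift cm [ 0.02 -0.37  0.01] | rows 1.0
rot [0.001 0.001 0.006] shift cm [ 0.04 -4.57  0.1 ] | rows 1.0
```

View pics/n4.png

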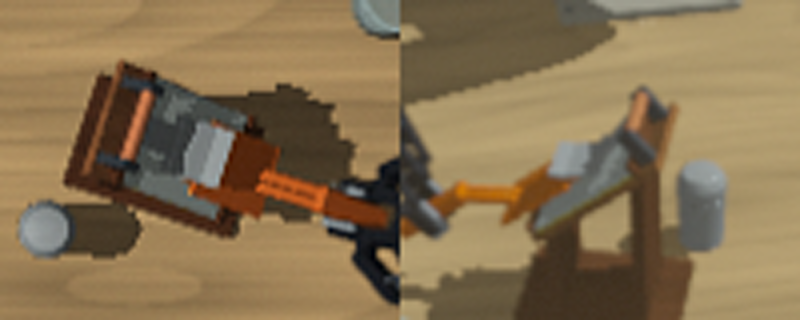

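Request:
apply_moves:
  targets: "0 0 0 0 -0.8 0.1 1.8;0 0 0 0 -1.6 0.1 1.8;0 0 0 0 -2.6 0.1 1.8;0 0 0 0 -3.6 0.1 1.8;0 0 0 0 -4.7 0.1 1.8"

```text
time: 10.6
tool_pos: [532.4, -209.5, 96.3]
tcp_rot: [-140.0, -0.1, -17.1]
ft_force: [-0.1, -1.6, -4.2]
finger_gap: 20.8
```

Request:
apply_moves:
  targets: "0 0 0 0 0 0 1.8;0 0 0 0 0 0 1.8;0 0 0 0 0 0 1.8;0 0 0 0 0 0 1.8;0 0 0 0 0 0 1.8"

```text
time: 11.1
tool_pos: [532.2, -209.8, 95.6]
tcp_rot: [-140.0, -0.1, -17.1]
ft_force: [0.4, 1.1, -2.0]
finger_gap: 20.9
```

```bash
python3 m3.py n5.png '[[12,0,3],[12,0,0]]'; python3 ov.py o2.png
```

```text
[ 532.2 -209.8   95.6] [-1.40e+02 -1.00e-01 -1.71e+01] [ 0.4  1.1 -2. ]
heel in bed [12.7  0.9  7.9] tip [102.7   1.4   8. ]
seen-minus-believed (bed mm, yaw,pitch deg) [-4.2 -1.5 -8.4  2.2 -3.2] 45.94
rot [-0.001  0.001  0.006] shift cm [0.05 0.07 0.49] | rows 1.0
rot [-0.001  0.001  0.006] shift cm [0.05 0.07 0.79] | rows 1.0
```

View pics/o2.png

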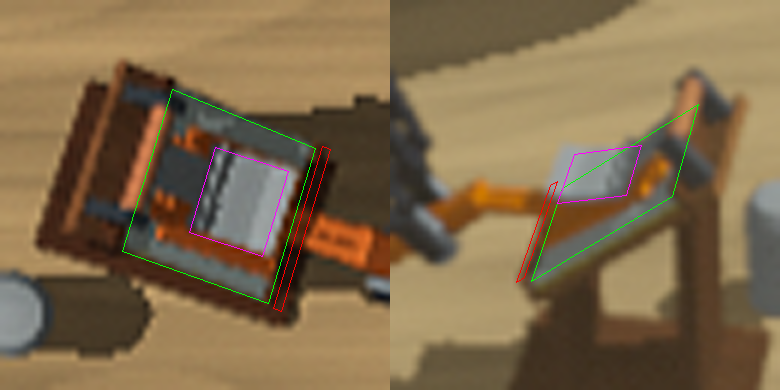

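Request:
apply_moves:
  targets: "0 0 0 0 0.05 0.2 1.8;0 0 0 0 0.05 0.4 1.8;0 0 0 0 0.05 0.6 1.8;0 0 0 0 0.05 0.7 1.8;0 0 0 0 0.05 0.7 1.8"

```text
time: 11.8
tool_pos: [533.6, -207.3, 90.1]
tcp_rot: [-140.1, -0.2, -17.2]
ft_force: [-2.6, -7.1, 0.3]
finger_gap: 20.7
```

```bash
python3 m3.py n6.png '[[12,0,0]]'; python3 -c "
from h import *
s=sense();print(s['ft_force'],Rbed().inv().apply(s['ft_force']),s['wrist_torque'])"
```

```text
[ 533.6 -207.3   90.1] [-140.1   -0.2  -17.2] [-2.6 -7.1  0.3]
heel in bed [11.3  0.2  1.9] tip [101.3   0.7   1.7]
seen-minus-believed (bed mm, yaw,pitch deg) [ 56.9  -2.  -14.8   2.7 -37.6] 20.4
rot [ 0.002 -0.001  0.006] shift cm [-0.01 -0.07  0.2 ] | rows 1.0
[-3.24722923 -7.15373477  0.26309124] [-5.80277911  0.9729862   5.21255103] [-0.37151024  0.14253573  0.05920526]
```

Request:
apply_moves:
  targets: "0 0 0 0 0.1 0 1.8;0 0 0 0 0.2 0 1.8;0 0 0 0 0.3 0 1.8;0 0 0 0 0.3 0.1 1.8;0 0 0 0 0.3 0.1 1.8"

```text
time: 12.4
tool_pos: [533.3, -207.5, 87.4]
tcp_rot: [-140.0, -0.1, -17.1]
ft_force: [0.4, -0.8, 4.2]
finger_gap: 20.9
```

```bash
python3 -c "
from h import *
for i in range(3): sense();snapshot('top')
s=sense();print(Rbed().inv().apply(s['ft_force']),s['wrist_torque'])
rt=R.from_euler('xyz',s['tcp_rot'],degrees=True);print(Rbed().inv().apply(s['tool_pos']+rt.apply(TLp)-[BED[0],BED[1],110]))"; python3 ov.py o3.png
```

```text
[ 2.45687277 -2.3158463   2.50387438] [ 0.65386596 -0.42124554 -0.25380487]
[9.39223684 0.63473972 0.1254909 ]
```

View pics/o3.png

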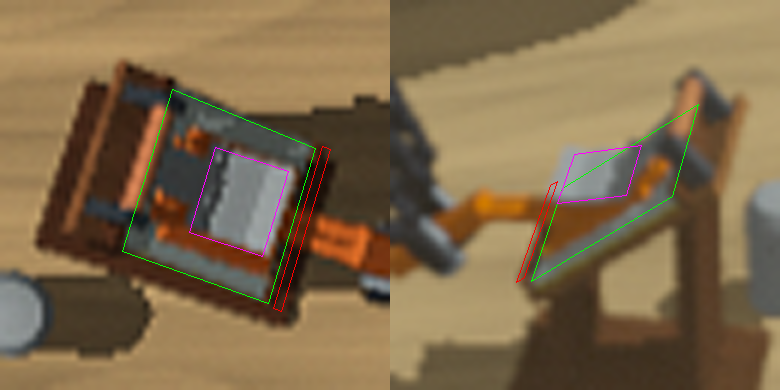

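Request:
apply_moves:
  targets: "0 0 0 0 0 0 3;0 0 0 0 0 0 5;0 0 0 0 0 0 6;0 0 0 0 0 0 6;0 0 0 0 0 0 6"

```text
time: 13.15
tool_pos: [532.9, -207.5, 87.2]
tcp_rot: [-140.0, -0.1, -17.1]
ft_force: [0.4, 0.6, 0.2]
finger_gap: 60.1
```

```bash
python3 ov.py o4.png; python3 -c "
from h import *
print(sense()['finger_gap'],sense()['ft_force'])"
```

```text
60.28795076443475 [ 0.66069229  0.41802457 -0.33984086]
```

Request:
apply_moves:
  targets: "0 0 0 0 0 -1 6;0 0 0 0 0 -3 6;0 0 0 0 0 -6 6;0 0 0 0 0 -10 6;0 0 0 0 0 -14 6"

```text
time: 13.75
tool_pos: [505.8, -294.3, 196.1]
tcp_rot: [-140.0, -0.1, -17.1]
ft_force: [0.7, -0.9, 0.3]
finger_gap: 59.9
```

Request:
apply_moves:
  targets: "0 0 0 0 0 -3 6;0 0 0 0 0 -6 6;0 0 0 0 0 -8 6;0 0 0 0 0 -8 6;0 0 0 0 0 -8 6"

```text
time: 14.25
tool_pos: [491.1, -342.9, 255.8]
tcp_rot: [-140.0, -0.1, -17.1]
ft_force: [0.7, 0.5, -0.5]
finger_gap: 60.2
```

```bash
python3 ov.py o5.png; python3 - <<'E'
from h import *
from scipy.optimize import minimize
print(sense()['tool_pos'],sense()['ft_force'])
LW=(140,250,160,360);mk={}
for k in CM:
    hh=cv2.cvtColor(snapshot(k),cv2.COLOR_RGB2HSV);mk[k]=((hh[...,0]<17)&(hh[...,1]>165)&(hh[...,2]>75)).astype(float)
B=Rbed()
T0=lambda v:[bw(np.array([v[0],v[1],v[4]*0])+R.from_euler('zy',[v[2],v[3]],degrees=True).apply(P)) for P in LIFT[1:2]]
def cost(v):
    e=.02*(np.array(v[:4])-[9,0,0,0])@(np.array(v[:4])-[9,0,0,0])
    for k in CM:
        c=proj(k,np.vstack(T0([9,0,0,0,0]))).mean(0).astype(int);W=(c[1]-25,c[1]+25,c[0]-25,c[0]+25);r=render(k,T0(v),W);e+=((mk[k][W[0]:W[1],W[2]:W[3]]-r)**2*(cv2.dilate(r,np.ones((3,3)))>0)).sum()
    return e
r=minimize(cost,[9,0,0,0,0],method='Nelder-Mead',options=dict(initial_simplex=np.array([9,0,0,0,0])+np.vstack([np.zeros(5),np.diag([6,6,5,5,1])])));print('heel x,y,yaw,pitch(-=tip up)',r.x.round(1),r.fun)
E
```

```text
[ 491.01601617 -341.66998994  254.63819667] [-0.17753528 -1.00135808  0.47128167]
heel x,y,yaw,pitch(-=tip up) [13.1  0.9 -0.2 -2.   0.7] 73.22891972985363
```

The picture limit is reached, so I'm checking numerically: stability, the lip's position before and after release, and the bystanders.

```bash
python3 - <<'E'
from h import *
a,b,c=[cv2.imread(f'pics/o{i}.png').astype(int) for i in(3,4,5)]
for n,x,y in(('hold-release',a,b),('release-now',b,c)):
    d=np.abs(x-y).max(2);print(n,'top bed area',d[80:300,120:300].mean().round(2),d[80:300,120:300].max(),'scene',d[130:280,530:700].mean().round(2),d[130:280,530:700].max())
# lip front edge in the scene picture vs. joint angle
t=snapshot('scene');
for q in('presser_lip','lifter','lifter_tip','lifter_grip'):
  for k in CM:
    snapshot(k) if q=='presser_lip' else 0
    print(q,k,[(np.round(z['at'],1).tolist(),round(z['confidence'],2)) for z in place_of(k,q)][:4])
th=lambda t:[128-90*np.cos(t)-2*np.sin(t),0,22+2*np.cos(t)+90*np.sin(t)]
for k in CM: 
    print(k,'lip for 0,.045,.08,.13,.2',[proj(k,bw(th(x)))[0][::-1].round(1).tolist() for x in(0,.045,.08,.13,.2)],'tip@9',proj(k,bw([99,0,0]))[0][::-1].round(1),'grip',proj(k,bw([-55,0,35]))[0][::-1].round(1))
for q in('tumbler','turntable','shaker','mould'):
    d=place_of('scene',q);print(q,[np.round(z['at']).tolist() for z in d][:1])
E
```

```text
hold-release top bed area 2.38 60 scene 1.7 36
release-now top bed area 2.42 7 scene 1.33 6
presser_lip scene [([187.8, 205.5], 0.51), ([197.0, 203.0], 0.49)]
presser_lip top [([187.8, 309.0], 0.7)]
lifter scene [([196.6, 204.7], 0.82), ([179.9, 284.4], 0.71), ([187.1, 227.6], 0.33)]
lifter top [([191.1, 304.7], 0.76), ([253.3, 199.0], 0.66), ([118.9, 204.2], 0.61)]
lifter_tip scene [([250.8, 301.2], 0.71), ([186.2, 223.1], 0.67), ([185.1, 273.7], 0.58)]
lifter_tip top [([183.5, 285.8], 0.9), ([247.4, 218.4], 0.76), ([137.2, 214.8], 0.7)]
lifter_grip scene [([262.7, 334.8], 0.87), ([199.7, 185.9], 0.73), ([174.0, 297.2], 0.62), ([197.1, 205.4], 0.32)]
lifter_grip top [([254.5, 182.2], 0.96), ([107.9, 193.1], 0.95), ([178.2, 387.7], 0.74), ([196.1, 325.8], 0.63)]
scene lip for 0,.045,.08,.13,.2 [[189.2, 208.8], [188.4, 208.0], [187.8, 207.4], [186.9, 206.6], [185.6, 205.6]] tip@9 [185.9 226.4] grip [198.8 188. ]
top lip for 0,.045,.08,.13,.2 [[190.2, 305.4], [190.4, 306.3], [190.5, 307.0], [190.7, 307.9], [190.9, 309.1]] tip@9 [183.8 286.6] grip [198.2 327. ]
tumbler [[254.0, 169.0]]
turntable [[244.0, 125.0]]
shaker [[209.0, 243.0]]
mould [[209.0, 368.0]]
```

```bash
python3 - <<'E'
from h import *
from m3 import pic
mk={k:(0,0,snapshot(k)) for k in CM};pic('n7.png',mk)
ref=None
for n in('n1','n2','n5','n6','n7'):
    g=cv2.imread(f'pics/{n}.png');h=cv2.cvtColor(g,cv2.COLOR_BGR2HSV)
    out=[]
    for nm,(r0,r1,c0,c1) in(('top',(110,200,175,262)),('scene',(135,215,545,605))):
        m=((h[...,1]<60)&(h[...,2]>125))[r0:r1,c0:c1]
        p=np.argwhere(m);
        if nm=='top': # right edge per row
            rows=range(130-r0,175-r0);e=[np.where(m[r])[0].max() if m[r].any() else np.nan for r in rows];out+=[m.sum(),np.round(np.nanmean(e),2)]
        else: # top edge per column
            cols=range(565-c0,585-c0);e=[np.where(m[:,c])[0].min() if m[:,c].any() else np.nan for c in cols];out+=[m.sum(),np.round(np.nanmean(e),2)]
    print(n,out)
E
```

```text
[ 491.2 -342.7  255.9] [-1.40e+02 -1.00e-01 -1.71e+01] [ 0.1 -0.3  0. ]
heel in bed [  9.2   0.6 220.2] tip [ 99.2   1.1 220.2]
n1 [np.int64(1231), np.float64(48.33), np.int64(1020), np.float64(8.15)]
n2 [np.int64(1233), np.float64(48.36), np.int64(1029), np.float64(8.05)]
n5 [np.int64(2443), np.float64(56.18), np.int64(1430), np.float64(1.95)]
n6 [np.int64(2360), np.float64(54.78), np.int64(1391), np.float64(3.05)]
n7 [np.int64(2101), np.float64(54.24), np.int64(1376), np.float64(3.8)]
```

```bash
python3 -c "
from bench import *
print(hand_in(),sense()['time'])"
```

```text
the job is handed in; nothing more can be done
the job is handed in; nothing more can be done
```

I put the 196 mm lifter away on the stand and handed the job in at about 15 s of robot time; no verdict was reported. I took the middle of three orange lifters (about 195 mm measured; the others about 150 mm). I pinched its handle, turned and pitched it to the bed, slid it under the arm from the front, lowered it, let go and backed away.

**What the last checks showed**
- **Position:** before release, the arm's pose put the heel about 9 mm behind the ledge, less than 1 mm off centre, with the blade flat. A camera fit of the handle after release gave about 13 mm, 1 mm off centre, and 2° of tip-up. The fit showed 1–2° of the same tilt before the slide, so I took it as bias.
- **Sprung arm:** judged from how far its lip rose in the pictures, it is raised about 0.06–0.08 rad, as expected with the blade under it.
- **Stillness:** the bed area changed slightly as I released, as the blade settled. It did not change after that.
- **Bystanders:** the shaker, tumbler, mould and turntable are within 1–2 pixels of where they started.

**What disagreed or was left unchecked**
- The blade-silhouette fit was useless once the sprung arm hid part of the blade, so I ignored it there.
- A push of about 6 N down the slope appeared while lowering. It went away after I backed off 2–3 mm.
- I could not look at the final state, because the 12-picture limit was reached. The final checks are numbers only.

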